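# Build up a cordless cup warmer in its stand

## Task

Put the cordless cup warmer together in its four-post stand: draw the battery block out of the sloping charging cradle and seat it squarely on the floor of the stand, then lay the square spacer frame squarely on the block, then set the round warming disc on the frame with its boss down in the frame's opening. Lower each part into place rather than letting it drop, and leave the two mills and the bell standing where they are.

Things in the scene. Friction and masses are not known exactly. Their poses are not given: they have to be found in the camera images.
- stand: Fixed stand: dark wood base 110x110x10 mm, four corner posts of 4 mm angle steel, each 15 mm wide along both sides of its corner, straight to 70 mm above the table, lips leaning outward to 79 mm. Between them a pocket 68x68 mm; the middle 38 mm of each side is open for fingers. Origin: centre of the underside; x, y parallel to the pocket's sides; yaw varies.
- pocket (a point): Centre of the pocket's floor, on top of the stand's base, 10 mm above the table; axes as the stand's.
- cradle: Fixed black charging cradle 96x86 mm, about 75 mm high. Its square seat leans 30 degrees from level: the seat's normal is tilted towards the cradle's own -x, roughly towards the robot. A rim 14 mm high and 5 mm thick surrounds the seat, 72x72 mm inside. Origin: centre of the underside.
- seat (a point): Middle of the cradle's seat surface, 44 mm above the table; axes as the cradle's (upright, not leaning).
- battery_block: Loose dark wood block with a thin steel band, 64x64 mm and 50 mm high, 0.3 kg. Origin: centre of its underside, z through its top. At the start it stands on the leaning seat, so its z leans 30 degrees, with 36 mm of it above the cradle's rim.
- spacer_frame: Loose square dark steel frame 64x64 mm outside, 16 mm high, with a 46x46 mm opening through it (walls 9 mm). Lies flat on the table. Origin: centre of its underside, x and y parallel to its sides.
- warming_disc: Loose round dark steel disc 66 mm in diameter and 14 mm thick, standing on a round boss 40 mm in diameter and 5 mm deep under its middle (19 mm high in all). Origin: centre of the boss's underside, z up. On the table it stands boss down.
- salt_mill: Bystander: pale wood mill, 57 mm diameter, 162 mm high. Origin: centre of its underside.
- pepper_mill: Bystander: dark wood mill, 57 mm diameter, 174 mm high. Origin: centre of its underside.
- service_bell: Bystander: steel counter bell on a black foot, 75 mm diameter, 57 mm high. Origin: centre of its underside.
Things that resemble listed ones, but are neither listed nor needed, are in the scene too. What is shaped like the spacer_frame but turquoise is not meant.

How it is judged:
By the outcome, as a careful person would: the job done as asked, in the order asked, and still so for the second after the job is handed in, with the robot touching nothing.
It also fails if it takes over 70 s, if anything falls off the work surface, if the arm or the gripper's body presses on something with over 40 N, if the wrist force passes 120 N, or if a joint passes its speed limit or range.

## Robot

A 6-joint arm with a two-finger parallel gripper is mounted at the origin on a cart in front of the work surface, level with it; the furniture and walls round the work are solid. World frame = base frame: x ahead of the robot, y to its left, z up, the work surface at z = 0. Lengths are in m, angles in degrees, forces in N, time in s.
With the tool pointing down it reaches from about 0.4 to 0.825 m from the base axis. Payload 7 kg.
Tool frame: the origin (TCP) lies at the very end of the fingers, on their centre line; the grasp point (between the pads) lies 19 mm behind it; z points along the fingers, y is the line along which they close (so a half turn about z gives the same grasp; the last joint's range is limited). The gripper opens to 88 mm and grips with 3 to 60 N. Pads are 19 mm wide; open, the fingers measure 130 mm over their backs; the gripper's body (78 mm by 193 mm) begins 47 mm behind the grasp point.
Start: joints at [82.913, 20.546, 0.682, 0, -70.136, -16.507], TCP at [0.27, 0.619, 0.227] pointing down, gripper open.
Joint ranges: [-176.03, 176.03], [-82.01, 121.73], [-58.28, 71.71], [-173.87, 95.51], [-174.79, -0.11], [-173.66, 173.66]. Speed limits (degrees/s): [136.94, 136.94, 172.46, 180, 180, 180].

## Interface

Orientations are given as [roll, pitch, yaw] about the fixed x, y, z axes, in that order (R = Rz(yaw) Ry(pitch) Rx(roll)).
In Python, from plant import get_state, imaging, r, finder gives the robot as it stands.
- The arm moves only by the shell command python3 -m handwheel 'ROWS' [FORCE]. ROWS is JSON, a list of rows, each a list of 5 numbers: the closure, from 0 (fully open) to 1 (shut), then the shift along the world's x, y, z in cm, then the turn about the world's z in degrees. A call has 1 to 8 rows; each row is the pose to reach, as a shift and turn from the pose commanded when the call began; what a row does not reach only later rows make up. A row lasts 1/8 s, in which the tool goes at most 62.5 mm and 10.7 degrees, less where a joint would pass 70% of its speed; a pose out of reach is approached as far as the arm can. A call with a gripper value outside its range is refused whole. The fingers move at their own pace and stop on an object; FORCE is the grip in N (left out, the last holds). Time passes only in rows, so rows that repeat a pose let the fingers close. It gives the time, the measured TCP pose, the force, the opening and the grip force at its end, in the units of the state.
- get_state(): the state, without advancing time (a new reading comes with each control period).
- imaging.capture(name): name is "scene" or "top" or "wrist"; returns (picture, depth): 420x560x3 uint8, red, green, blue; 420x560 float32, m along the optical axis (not along the pixel's ray), 0 where there is no reading.
- imaging.get_calibration(name): a dict with "fx", "fy", "cx", "cy" (pixels), "dist" ([k1, k2, p1, p2, k3] as OpenCV has them; the pictures are not rectified), "rvec" (rotation vector, rad) and "tvec" (3), from world to camera coordinates, as OpenCV has them; the wrist camera has in their place "hand_eye" (4x4, takes a point from camera to tool coordinates, whose origin is the TCP and whose axes are the flange's). Camera axes: x right, y down, z forward; pixel columns grow to the right and rows downward; lengths in m; the calibration is good to about 2 mm. A picture is of the moment at which its call begins: read the wrist's pose just before it. get_calibration takes no time and is no camera call.
- r.close_job(): hands the job in; it is judged then, once.
Trained networks look in the newest picture that a camera, given by its name, has taken for a name from the list of things; names that differ only in an ending like _2 or _b are one class to them, and where a whole thing is asked for, a point or a joint stands for the part that bears it (a point fixed in the world has none). Each returns a list of dicts, best first, with "p" (0 to 1); they miss things now and then, are a little off and sometimes report something else, mostly with a low value. They report only what shows in the picture. A call takes as long as a camera call. They do not tell look-alikes from the thing itself.
- finder.cut_out(camera, query): "region" (420x560 bool, what is visible of it) and "pixel" ([column, row] in pixels, amid what is visible of it).
The state is a dict: "time_s": time; "joints": joint angles; "qd": joint speeds; "joint_torque": joint torques, N m; "tcp_pos": TCP position; "eef_rot": TCP orientation; "contact_force": force on the tool from outside, world axes, zero at the start; "moment": the same for the moment, N m; "gripper_width": finger opening in m; "gripper_force": force on a finger pad.
Only numpy, scipy, OpenCV 4.12 (cv2) and the standard library are available. Lean on these libraries where they do the work, as an engineer would, in place of code of your own. Each camera call takes 0.05 s, during which the arm holds its last target. There are 200 camera calls.

## Working session

There is one attempt and no reset: what is moved stays moved. The work goes in short steps, Python scripts to look and compute and a shell command to move; the robot and the scene stay as the last step left them, time stands still between calls to the robot, and variables do not carry over. Pictures are saved under pics/ and viewed, at most 10 in all, crops included, and the job is handed in when it is done.

```bash
ls; mkdir -p pics; cat > h.py <<'E'
import numpy as np, cv2
from plant import get_state, imaging, r, finder
from scipy.spatial.transform import Rotation as R
def cloud(name):
    s=get_state(); p,d=imaging.capture(name); c=imaging.get_calibration(name)
    K=np.array([[c["fx"],0,c["cx"]],[0,c["fy"],c["cy"]],[0,0,1]])
    h,w=d.shape; u,v=np.meshgrid(np.arange(w),np.arange(h))
    n=cv2.undistortPoints(np.stack([u,v],-1).reshape(-1,1,2).astype(float),K,np.array(c["dist"])).reshape(h,w,2)
    P=np.dstack([n[...,0]*d,n[...,1]*d,d]).astype(float)
    if "hand_eye" in c:
        T=np.array(c["hand_eye"]); P=P@T[:3,:3].T+T[:3,3]
        Rt=R.from_euler('xyz',s["eef_rot"],degrees=True).as_matrix(); P=P@Rt.T+np.array(s["tcp_pos"])
    else:
        Rm=cv2.Rodrigues(np.array(c["rvec"],float))[0]; P=(P-np.array(c["tvec"]).ravel())@Rm
    P[d==0]=np.nan
    return p,P
def save(p,f): cv2.imwrite(f,p[...,::-1])
E
python3 - <<'E'
from h import *
s=get_state(); print({k:np.round(v,3) for k,v in s.items()})
for cam in ["scene","top"]:
    p,P=cloud(cam); save(p,f"pics/{cam}0.png")
    for q in ["stand","cradle","battery_block","spacer_frame","warming_disc","salt_mill","pepper_mill","service_bell"]:
        for o in finder.cut_out(cam,q):
            m=o["region"]; X=P[m]; X=X[~np.isnan(X[:,0])]
            print(cam,q,round(o["p"],2),np.round(o["pixel"]),m.sum(),np.round(np.median(X,0),3),np.round(np.percentile(X,[2,98],axis=0),3).tolist())
E
```

```text
pics
{'time_s': np.float64(0.0), 'joints': array([ 8.2915e+01,  2.0592e+01,  6.3200e-01, -2.0000e-02, -7.0137e+01,
       -1.6506e+01]), 'qd': array([-0.064,  0.058,  0.016,  0.025, -0.002,  0.118]), 'joint_torque': array([ 1.0000e-03, -5.8272e+01,  2.9306e+01,  6.9970e+00,  7.0000e-03,
       -0.0000e+00]), 'tcp_pos': array([0.27 , 0.618, 0.226]), 'eef_rot': array([ 1.79901e+02, -1.00000e-02, -2.35980e+01]), 'contact_force': array([-0.138,  0.033, -0.434]), 'moment': array([ 0.001, -0.01 , -0.011]), 'gripper_force': np.float64(0.0), 'gripper_width': np.float64(0.087)}
scene stand 0.68 [294. 274.] 2078 [ 0.492 -0.131  0.012] [[0.434, -0.187, 0.005], [0.546, -0.08, 0.08]]
scene cradle 0.93 [212. 157.] 535 [0.511 0.321 0.016] [[0.462, 0.291, 0.001], [0.575, 0.353, 0.072]]
scene battery_block 0.78 [206. 144.] 637 [0.499 0.322 0.083] [[0.465, 0.294, 0.038], [0.542, 0.361, 0.102]]
scene spacer_frame 0.77 [241. 212.] 412 [0.473 0.1   0.015] [[0.434, 0.062, 0.0], [0.512, 0.138, 0.021]]
scene spacer_frame 0.68 [194. 232.] 411 [0.334 0.085 0.015] [[0.297, 0.049, 0.001], [0.372, 0.126, 0.02]]

[... 671 characters left out ...]
047 [0.506 0.329 0.085] [[0.466, 0.293, 0.037], [0.547, 0.372, 0.102]]
top spacer_frame 0.88 [260. 244.] 384 [0.47  0.099 0.015] [[0.437, 0.06, -0.001], [0.512, 0.135, 0.019]]
top spacer_frame 0.57 [263. 305.] 308 [0.329 0.088 0.016] [[0.3, 0.051, 0.003], [0.371, 0.121, 0.019]]
top warming_disc 0.75 [253. 160.] 556 [0.664 0.107 0.019] [[0.636, 0.078, 0.015], [0.693, 0.136, 0.023]]
top salt_mill 0.86 [309. 106.] 733 [ 0.766 -0.032  0.131] [[0.754, -0.056, 0.013], [0.795, -0.01, 0.161]]
top pepper_mill 0.66 [250. 113.] 786 [0.749 0.1   0.145] [[0.735, 0.079, 0.011], [0.78, 0.125, 0.172]]
top service_bell 0.56 [406. 152.] 736 [ 0.667 -0.266  0.036] [[0.638, -0.3, 0.008], [0.701, -0.239, 0.056]]
```

```bash
python3 -c "
import cv2
a=cv2.imread('pics/top0.png');b=cv2.imread('pics/scene0.png')
cv2.imwrite('pics/t0.png',cv2.resize(a[60:360,80:480],(800,600),interpolation=cv2.INTER_CUBIC))
cv2.imwrite('pics/s0.png',cv2.resize(b[60:360,130:530],(800,600),interpolation=cv2.INTER_CUBIC))"
```

```text
(no output)
```

View pics/t0.png

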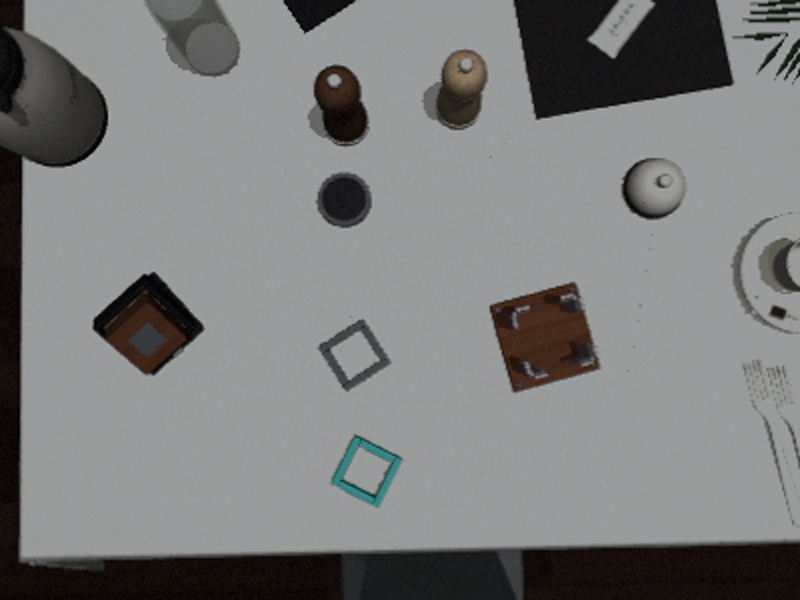

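View pics/s0.png

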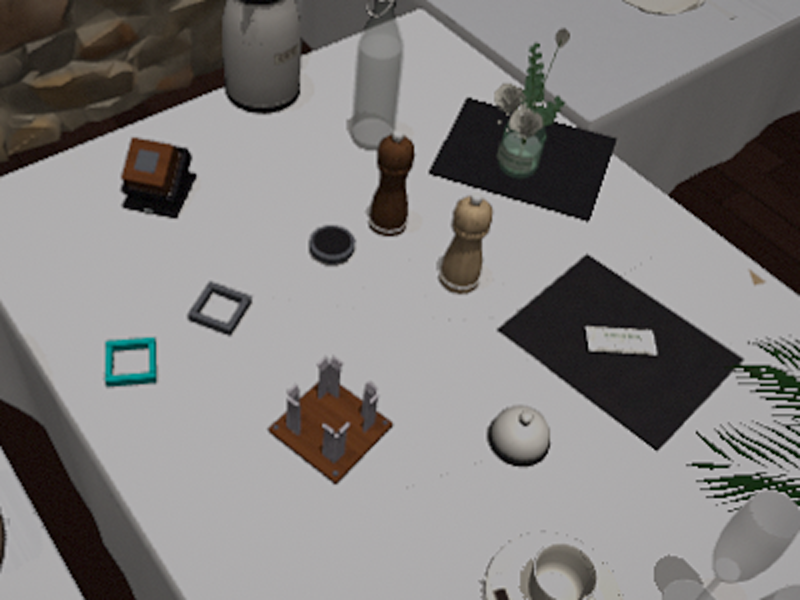

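The top view shows the block in its cradle at left (150,330), the steel frame at (354,355), the turquoise decoy at (366,470), the disc at (344,200), the stand at (545,337), the mills at (340,100) and (462,85), and the bell at (654,187). The scene view agrees. Next I'll fit the poses.

```bash
cat >> h.py <<'E'
def rect(X):  # min-area rectangle, mm/deg, side direction in (-45,45]
    (c,s,a)=cv2.minAreaRect((X[:,:2]*1000).astype(np.float32)); a=(a+45)%90-45
    return np.round(c,1),np.round(s,1),round(a,1)
def seg(cam,P,q,i=0):
    o=finder.cut_out(cam,q)[i]; m=cv2.erode(o["region"].astype(np.uint8),np.ones((3,3))) ; return o,m.astype(bool)
E
python3 - <<'E'
from h import *
from scipy.optimize import minimize
for cam in ["top","scene"]:
    p,P=cloud(cam)
    tab=P[(abs(P[...,2])<.008)&(P[...,0]<.7)&(P[...,0]>.3)&(abs(P[...,1])<.3)]; print(cam,"table z",np.median(tab[:,2]))
    X=P[finder.cut_out(cam,"battery_block")[0]["region"]]; X=X[~np.isnan(X[:,0])]
    # plane ransac
    best=None;rg=np.random.default_rng(0)
    for _ in range(500):
        a=X[rg.choice(len(X),3,False)];n=np.cross(a[1]-a[0],a[2]-a[0]);n/=np.linalg.norm(n)+1e-12
        if abs(n[2])<.7: continue
        i=abs((X-a[0])@n)<.0025
        if best is None or i.sum()>best.sum(): best=i
    T=X[best];c=T.mean(0);n=np.linalg.svd(T-c)[2][2];n*=np.sign(n[2])
    yaw=np.degrees(np.arctan2(-n[1],-n[0]))
    print("block top n",n.round(3),"tilt",np.degrees(np.arccos(n[2])),"cradle yaw",yaw,len(T))
    zx=n; y=np.array([-np.sin(np.radians(yaw)),np.cos(np.radians(yaw)),0]);x=np.cross(y,n)
    q=np.c_[(T-c)@x,(T-c)@y]; rc=cv2.minAreaRect((q*1000).astype(np.float32)); print("rect",rc, "ext",np.percentile(q,[1,99],axis=0).round(4).tolist())
    ctr=c+x*rc[0][0]/1000+y*rc[0][1]/1000; print("top centre",ctr.round(4),"bottom",(ctr-.05*n).round(4))
    G=P[np.isfinite(P[...,0])]
    near=lambda a,b,r:G[np.hypot(G[:,0]-a,G[:,1]-b)<r]
    S=near(.491,-.133,.085);S=S[(S[:,2]>.006)&(S[:,2]<.013)] ;print("stand base",rect(S))
    S=near(.491,-.133,.085);S=S[(S[:,2]>.03)] ;print("posts",rect(S),S[:,2].max())
    F=near(.472,.1,.06);F=F[F[:,2]>.009];print("frame",rect(F))
    D=near(.664,.107,.05);D=D[D[:,2]>.01];print("disc",cv2.minEnclosingCircle((D[:,:2]*1000).astype(np.float32)),np.median(D[:,2]))
E
```

```text
top table z 0.0005927104571884787
block top n [-0.375 -0.327  0.867] tilt 29.836860572233817 cradle yaw 41.050126319946706 686
rect ((-0.8905048370361328, 0.09000396728515625), (64.23189544677734, 64.49117279052734), 0.8509179949760437) ext [[-0.0316, -0.0306], [0.0305, 0.0308]]
top centre [0.4987 0.3264 0.0873] bottom [0.5175 0.3427 0.0439]
stand base (array([ 491.4, -131.7]), array([134.1, 137.7]), -4.7)
posts (array([ 491.8, -132.9]), array([82.6, 83.7]), 13.7) 0.08386072864084834
frame (array([475.5,  98.8]), array([64. , 63.9]), 31.4)
disc ((664.9292602539062, 107.20004272460938), 32.867164611816406) 0.018908684435957224
scene table z 0.001565251304207343
block top n [-0.384 -0.303  0.872] tilt 29.28816924730929 cradle yaw 38.319265525705646 321
rect ((0.033733367919921875, 0.9929866790771484), (64.56483459472656, 63.886783599853516), 0.9032843708992004) ext [[-0.0315, -0.0304], [0.0314, 0.0321]]
top centre [0.4971 0.3266 0.0861] bottom [0.5163 0.3417 0.0425]
stand base (array([ 486. , -146.3]), array([142.5, 137.9]), 14.7)
posts (array([ 490.7, -130. ]), array([83.8, 82.9]), 14.0) 0.08410139713193783
frame (array([474.6, 101.7]), array([68.2, 66.4]), 32.0)
disc ((663.7852172851562, 110.21597290039062), 35.319400787353516) 0.019872418210118564
```

```bash
python3 -m handwheel '[[0,3,-4,0,9],[0,7,-8,0,18],[0,11,-13,0,28],[0,15,-18,0,38],[0,19,-23,0,48],[0,22,-27,0,57],[0,23.3,-28.8,-2,64.5],[0,23.3,-28.8,-2,64.5]]'
python3 - <<'E'
from h import *
s=get_state(); print(s["joints"],s["tcp_pos"],s["eef_rot"])
p,P=cloud("wrist"); save(p,"pics/w1.png"); print(imaging.get_calibration("wrist")["hand_eye"])
for q in ["battery_block","cradle"]:
    for o in finder.cut_out("wrist",q):
        X=P[o["region"]];X=X[np.isfinite(X[:,0])];print(q,o["p"],o["pixel"],np.percentile(X,[2,50,98],axis=0).round(3).tolist())
E
```

```text
time_s: 2.1
tcp_pos: [0.5033, 0.3285, 0.2052]
eef_rot: [180.0, 0.2, 40.8]
contact_force: [-0.3, 0.7, 0.2]
gripper_width: 0.0874
gripper_force: 0.0
[ 5.17224823e+01  1.45718130e+01 -1.06731774e+01 -2.53765888e-02
 -6.49053237e+01  7.90415469e+01] [0.50333136 0.32846827 0.20521126] [1.79993960e+02 1.51938632e-01 4.07532284e+01]
[[-1.42280291e-04 -9.65236835e-01 -2.61376801e-01  6.93847667e-02]
 [ 9.99999810e-01 -2.94040356e-04  5.41510637e-04  2.68804263e-04]
 [-5.99541341e-04 -2.61376675e-01  9.65236693e-01 -1.58457423e-01]
 [ 0.00000000e+00  0.00000000e+00  0.00000000e+00  1.00000000e+00]]
battery_block 0.89 [272.6, 191.2] [[0.468, 0.295, 0.068], [0.511, 0.337, 0.089], [0.547, 0.374, 0.103]]
cradle 0.72 [277.3, 139.5] [[0.479, 0.298, 0.006], [0.541, 0.365, 0.061], [0.574, 0.4, 0.077]]
```

View pics/w1.png

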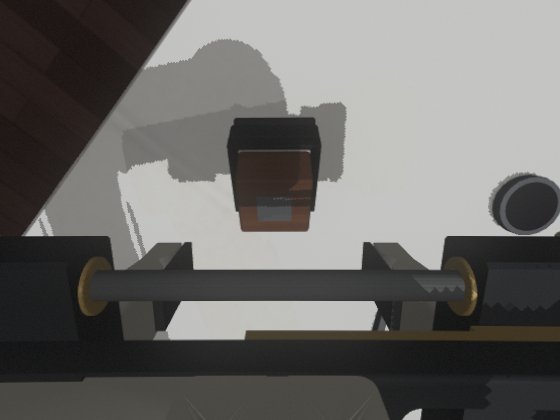

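The block shows upright at (274,190), slightly left of the fingers' midline (278), with its sides parallel to the fingers. I'll refit its top from here.

```bash
cat >> h.py <<'E'
def blockfit(cam):
    p,P=cloud(cam); X=P[finder.cut_out(cam,"battery_block")[0]["region"]]; X=X[np.isfinite(X[:,0])]
    best=None;rg=np.random.default_rng(0)
    for _ in range(500):
        a=X[rg.choice(len(X),3,False)];n=np.cross(a[1]-a[0],a[2]-a[0]);n/=np.linalg.norm(n)+1e-12
        if abs(n[2])<.7: continue
        i=abs((X-a[0])@n)<.002
        if best is None or i.sum()>best.sum(): best=i
    T=X[best];c=T.mean(0);n=np.linalg.svd(T-c)[2][2];n*=np.sign(n[2]); yaw=np.arctan2(-n[1],-n[0])
    y=np.array([-np.sin(yaw),np.cos(yaw),0]);x=np.cross(y,n); q=np.c_[(T-c)@x,(T-c)@y]
    rc=cv2.minAreaRect((q*1000).astype(np.float32)); ctr=c+x*rc[0][0]/1000+y*rc[0][1]/1000
    print(cam,"tilt",np.degrees(np.arccos(n[2])).round(1),"yaw",np.degrees(yaw).round(1),"rect",np.round(rc[1],1),round(rc[2],1),"top",ctr.round(4),"bottom",(ctr-.05*n).round(4))
E
python3 -c "
from h import *
blockfit('wrist')"
```

```text
wrist tilt 29.5 yaw 41.1 rect [63.4 65.1] 89.8 top [0.4981 0.3261 0.0881] bottom [0.5167 0.3423 0.0446]
```

```bash
python3 -m handwheel '[[0,0,0.1,-4,0],[0,0,0.1,-8,0],[0,0,0.1,-11,0],[0,0,0.1,-13,0],[0,0,0.1,-14.5,0],[0,0,0.1,-14.5,0]]' 15; python3 -m handwheel '[[0.4,0,0,0,0],[0.4,0,0,0,0],[0.4,0,0,0,0],[0.4,0,0,0,0],[0.4,0,0,0,0],[0.4,0,0,0,0]]' 15
```

```text
time_s: 3.1
tcp_pos: [0.5026, 0.3317, 0.0609]
eef_rot: [180.0, 0.1, 40.9]
contact_force: [0.6, 0.0, 0.4]
gripper_width: 0.0877
gripper_force: 0.0
time_s: 3.85
tcp_pos: [0.5034, 0.3318, 0.0623]
eef_rot: [-180.0, -0.1, 40.9]
contact_force: [-1.6, -0.6, 6.2]
gripper_width: 0.0636
gripper_force: 15.0
```

```bash
python3 -m handwheel '[[0.4,-0.4,-0.3,0.9,0],[0.4,-0.8,-0.7,1.8,0],[0.4,-1.2,-1,2.7,0],[0.4,-1.6,-1.4,3.6,0],[0.4,-2,-1.8,4.6,0],[0.4,-2,-1.8,9,0],[0.4,-2,-1.8,12,0],[0.4,-2,-1.8,12,0]]' 20; python3 -c "
from h import *
blockfit('wrist');blockfit('top');blockfit('scene')"
```

```text
time_s: 4.85
tcp_pos: [0.4842, 0.3145, 0.1848]
eef_rot: [-180.0, -0.3, 40.9]
contact_force: [-0.2, -1.1, -2.6]
gripper_width: 0.0638
gripper_force: 20.0
wrist tilt 29.3 yaw 41.2 rect [63.8 62.8] 0.1 top [0.4793 0.3099 0.2108] bottom [0.4977 0.3261 0.1672]
top tilt 29.5 yaw 40.7 rect [64.8 61.2] 6.7 top [0.4749 0.3086 0.2051] bottom [0.4936 0.3247 0.1616]
scene tilt 31.9 yaw 40.3 rect [56.4 64.1] 2.7 top [0.473  0.3057 0.2025] bottom [0.4931 0.3228 0.1601]
```

```bash
python3 -m handwheel '[[0.4,2,-3,0,-7],[0.4,4.5,-6,0,-14],[0.4,7,-9,-2,-21],[0.4,8.6,-11.5,-6,-27],[0.4,8.6,-11.5,-10,-27],[0.4,8.6,-11.5,-13,-27],[0.4,8.6,-11.5,-14.2,-27],[0.4,8.6,-11.5,-14.2,-27]]'; python3 -m handwheel '[[0.4,0,0,-0.3,0],[0.4,0,0,-0.6,0],[0.4,0,0,-0.9,0],[0.4,0,0,-0.9,0]]' 12
```

```text
time_s: 6.15
tcp_pos: [0.5689, 0.1983, 0.0388]
eef_rot: [179.9, 0.1, 13.9]
contact_force: [-0.5, -0.2, -2.1]
gripper_width: 0.0639
gripper_force: 20.0
time_s: 6.65
tcp_pos: [0.5716, 0.1996, 0.033]
eef_rot: [-180.0, -0.3, 14.0]
contact_force: [2.0, -1.2, 5.8]
gripper_width: 0.0637
gripper_force: 12.0
```

```bash
python3 -m handwheel '[[0.4,0.45,0.1,0,0],[0.4,0.85,0.2,0,0],[0.4,1.25,0.3,-0.1,0],[0.4,1.65,0.4,-0.3,0],[0.4,2,0.5,-0.6,0],[0.4,2.35,0.6,-0.85,0],[0.4,2.4,0.6,-0.9,0],[0.4,2.4,0.6,-0.9,0]]' 12; python3 -c "
from h import *
blockfit('wrist');blockfit('top');blockfit('scene')"
```

```text
time_s: 7.65
tcp_pos: [0.5934, 0.2046, 0.0214]
eef_rot: [-180.0, -0.0, 13.9]
contact_force: [1.8, 0.8, -0.6]
gripper_width: 0.0638
gripper_force: 12.0
wrist tilt 0.6 yaw 9.1 rect [51.8 63.9] 4.8 top [0.5967 0.2048 0.0511] bottom [0.5972 0.2049 0.0011]
top tilt 2.3 yaw 16.5 rect [57.7 51.1] 88.9 top [0.5844 0.2014 0.0504] bottom [5.863e-01 2.019e-01 4.000e-04]
scene tilt 2.3 yaw 23.8 rect [64.8 58.2] 77.6 top [0.5865 0.2038 0.0521] bottom [0.5883 0.2046 0.0021]
```

```bash
python3 -m handwheel '[[0.4,0,0,-0.1,0],[0,0,0,0,0],[0,0,0,0,0],[0,0,0,0,0],[0,0,0,4,0],[0,0,0,9,0],[0,0,0,15,0],[0,0,0,15,0]]' 12; python3 - <<'E'
from h import *
for cam in ["wrist","top","scene"]:
    p,P=cloud(cam)
    G=P[np.isfinite(P[...,0])]; S=G[np.hypot(G[:,0]-.593,G[:,1]-.204)<.07]; S=S[(S[:,2]>.043)&(S[:,2]<.058)]
    print(cam,len(S),rect(S),np.median(S[:,2]))
E
```

```text
time_s: 8.95
tcp_pos: [0.596, 0.206, 0.1775]
eef_rot: [-179.9, -0.6, 13.9]
contact_force: [0.2, 0.2, -0.6]
gripper_width: 0.088
gripper_force: 0.0
wrist 4819 (array([591.7, 203. ]), array([63. , 64.1]), 14.0) 0.050345567470158115
top 440 (array([591.4, 203.5]), array([64.6, 64.7]), 13.5) 0.049383857747039114
scene 408 (array([589.6, 205. ]), array([68.9, 65.9]), 12.2) 0.05076966026673212
```

```bash
python3 -m handwheel '[[0,-2,-5,1,0],[0,-4,-10,2,0],[0,-6,-15,3,0],[0,-8,-20,4,0],[0,-10,-25.5,5,0],[0,-12,-31,5,0],[0,-13.6,-34.6,5,0],[0,-13.6,-34.6,5,0]]'; python3 -m handwheel '[[0,0,0,0,0],[0,0,0,0,0]]'; python3 - <<'E'
from h import *
s=get_state();print(s["tcp_pos"],s["eef_rot"],s["joints"])
for cam in ["wrist","top"]:
    p,P=cloud(cam); save(p,f"pics/st_{cam}.png"); np.save(f"st_{cam}.npy",P)
    G=P[np.isfinite(P[...,0])]; S=G[np.hypot(G[:,0]-.491,G[:,1]+.132)<.08]
    for a,b in [(.007,.013),(.03,.085),(.065,.085)]:
        T=S[(S[:,2]>a)&(S[:,2]<b)]
        if len(T)>10: print(cam,a,len(T),rect(T),T[:,2].max())
E
```

```text
time_s: 10.1
tcp_pos: [0.4552, -0.1433, 0.2202]
eef_rot: [-180.0, 0.2, 13.7]
contact_force: [-0.1, 0.5, 0.3]
gripper_width: 0.0878
gripper_force: 0.0
time_s: 10.35
tcp_pos: [0.4574, -0.1408, 0.221]
eef_rot: [-180.0, 0.1, 14.0]
contact_force: [-0.7, -0.1, -0.3]
gripper_width: 0.0877
gripper_force: 0.0
[ 0.45740295 -0.14075216  0.22099703] [-1.79987964e+02  5.82944068e-02  1.39627646e+01] [ 6.51884346e+00  2.00932277e+00 -2.36815229e+01 -4.86019066e-03
 -6.43685169e+01  9.74460197e+01]
wrist 0.007 7837 (array([ 490.7, -132.7]), array([108.3, 111.1]), 14.1) 0.012980057323062927
wrist 0.03 1885 (array([ 490.8, -132.8]), array([82.6, 83.4]), 14.0) 0.08247749538903124
wrist 0.065 1387 (array([ 490.8, -132.8]), array([82.6, 83.4]), 14.0) 0.08247749538903124
top 0.007 454 (array([ 528.1, -123.1]), array([ 40.6, 110.7]), 10.2) 0.012993553197546595
top 0.03 124 (array([ 523.3, -125.4]), array([21.1, 82.8]), 10.1) 0.08303488468270302
top 0.065 93 (array([ 523.3, -125.4]), array([20.9, 82.8]), 10.3) 0.08303488468270302
```

View pics/st_wrist.png

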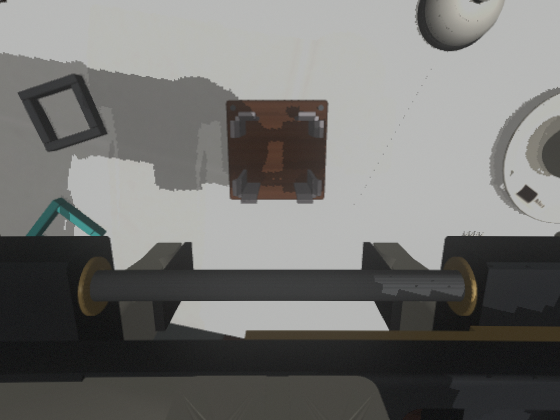

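The wrist view shows the stand square at (277,150) with its four posts clear, the steel frame at (62,112), and the turquoise decoy at (65,225). Its pose, (0.4908, -0.1328) at yaw 14, matches the top view. Now back to the block.

```bash
python3 -m handwheel '[[0,2,5,0,0],[0,4,10,0,0],[0,6,15,0,0],[0,8,20.5,0,0],[0,10.5,26,-2,0],[0,12.5,32,-4,0],[0,13.5,34.4,-7,0],[0,13.5,34.4,-10,0]]' 25; python3 -m handwheel '[[0,0,0,-4,0],[0,0,0,-8,0],[0,0,0,-10,0],[0,0,0,-10,0],[0.4,0,0,-10,0],[0.4,0,0,-10,0],[0.4,0,0,-10,0],[0.4,0,0,-10,0]]' 25;  python3 -m handwheel '[[0.4,0,0,0,0],[0.4,0,0,2,0],[0.4,0,0,5,0],[0.4,0,0,10,0],[0.4,0,0,14,0],[0.4,0,0,14,0]]' 25; python3 - <<'E'
from h import *
s=get_state();print(s["tcp_pos"],s["eef_rot"])
p,P=cloud("wrist"); save(p,"pics/hold.png")
tz=s["tcp_pos"][2]; G=P[np.isfinite(P[...,0])]; S=G[np.hypot(G[:,0]-.592,G[:,1]-.203)<.06]; S=S[abs(S[:,2]-tz-.029)<.006]
print(len(S),rect(S),np.median(S[:,2]), S[:,2].std())
P=np.load("st_wrist.npy");G=P[np.isfinite(P[...,0])];F=G[np.hypot(G[:,0]-.475,G[:,1]-.1)<.06];F=F[(F[:,2]>.009)&(F[:,2]<.025)];print("frame",len(F),rect(F))
E
```

```text
time_s: 11.45
tcp_pos: [0.5925, 0.2058, 0.1197]
eef_rot: [180.0, 0.0, 14.1]
contact_force: [-0.5, -0.1, -0.4]
gripper_width: 0.0879
gripper_force: 0.0
time_s: 12.45
tcp_pos: [0.5928, 0.2031, 0.0227]
eef_rot: [-180.0, -0.1, 13.9]
contact_force: [-1.4, 2.5, 6.3]
gripper_width: 0.0637
gripper_force: 25.0
time_s: 13.2
tcp_pos: [0.5938, 0.2033, 0.1652]
eef_rot: [-179.9, -0.3, 13.9]
contact_force: [0.1, 0.9, -2.1]
gripper_width: 0.0636
gripper_force: 25.0
[0.59375896 0.20332179 0.16524734] [-179.89248258   -0.34087657   13.9133636 ]
13153 (array([597.1, 203.4]), array([ 55., 100.]), 14.6) 0.19286696338979498 0.001359409103709488
frame 2336 (array([475.1,  98.6]), array([64.2, 65.6]), 31.5)
```

```bash
python3 -m handwheel '[[0.4,-1.3,-4.3,0,0],[0.4,-2.9,-9.5,0,0],[0.4,-4.5,-15,0,0],[0.4,-6.2,-20.5,0,0],[0.4,-7.8,-26,0,0],[0.4,-9.3,-31,0,0],[0.4,-10.1,-33.6,0,0],[0.4,-10.1,-33.6,-2,0]]' 25;  python3 -m handwheel '[[0.4,0,0,-2,0],[0.4,0,0,-3.3,0],[0.4,0,0,-3.3,0],[0.4,0,0,-3.3,0]]'; python3 - <<'E'
from h import *
s=get_state();print(s["tcp_pos"],s["eef_rot"])
p,P=cloud("scene"); save(cv2.resize(p[210:330,220:380],(800,600),interpolation=cv2.INTER_CUBIC),"pics/over.png")
E
```

```text
time_s: 14.25
tcp_pos: [0.4901, -0.1353, 0.1409]
eef_rot: [-180.0, 0.0, 13.7]
contact_force: [0.6, -0.2, -3.4]
gripper_width: 0.0636
gripper_force: 25.0
time_s: 14.75
tcp_pos: [0.4915, -0.1334, 0.1088]
eef_rot: [180.0, -0.0, 13.9]
contact_force: [0.2, -0.4, -2.1]
gripper_width: 0.0639
gripper_force: 25.0
[ 0.49149979 -0.1333693   0.10881035] [ 1.79987480e+02 -6.28564437e-03  1.39294882e+01]
```

View pics/over.png

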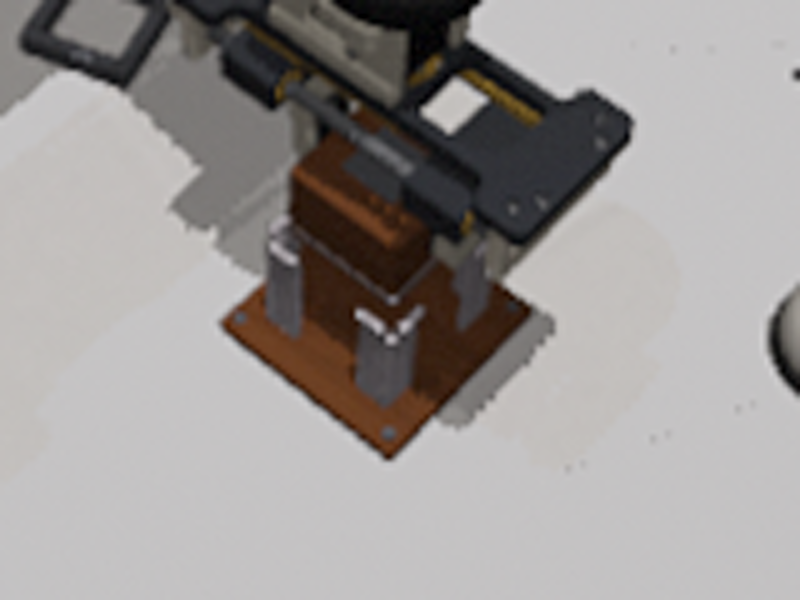

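The block sits aligned above the four posts (near post at 385,350), so I'll lower it.

```bash
python3 -m handwheel '[[0.4,0,0,-1,0],[0.4,0,0,-2,0],[0.4,0,0,-3,0],[0.4,0,0,-4,0],[0.4,0,0,-5,0],[0.4,0,0,-6,0],[0.4,0,0,-7,0],[0.4,0,0,-7,0]]';python3 -m handwheel '[[0.4,0,0,-0.4,0],[0.4,0,0,-0.7,0],[0.4,0,0,-0.9,0],[0.4,0,0,-0.9,0]]'
```

```text
time_s: 15.8
tcp_pos: [0.491, -0.1334, 0.0378]
eef_rot: [-180.0, 0.1, 13.9]
contact_force: [1.2, 0.5, -2.6]
gripper_width: 0.0641
gripper_force: 25.0
time_s: 16.3
tcp_pos: [0.4913, -0.1335, 0.032]
eef_rot: [180.0, -0.1, 14.0]
contact_force: [-9.4, 5.0, 28.0]
gripper_width: 0.0639
gripper_force: 25.0
```

```bash
python3 -m handwheel '[[0.4,0,0,0.1,0],[0.4,0,0,0.15,0],[0,0,0,0.15,0],[0,0,0,0.15,0],[0,0,0,0.15,0],[0,0,0,4,0],[0,0,0,9,0],[0,0,0,13,0]]'; python3 -m handwheel '[[0,-2.4,-0.6,6,0],[0,-3.5,-0.9,8,0],[0,-3.5,-0.9,8,0],[0,-3.5,-0.9,8,0]]'; python3 - <<'E'
from h import *
s=get_state();print(s["tcp_pos"],s["eef_rot"])
p,P=cloud("wrist"); save(p,"pics/blk.png"); c=np.array([.4908,-.1328])
G=P[np.isfinite(P[...,0])]; S=G[np.hypot(G[:,0]-c[0],G[:,1]-c[1])<.055]; 
T=S[(S[:,2]>.052)&(S[:,2]<.066)]
a=np.radians(14);u=(T[:,:2]-c)@np.array([[np.cos(a),-np.sin(a)],[np.sin(a),np.cos(a)]]); T=T[(abs(u)<.0345).all(1)]
A=np.c_[T[:,:2]-c,np.ones(len(T))];k=np.linalg.lstsq(A,T[:,2],rcond=None)[0]
print(len(T),rect(T),"z",k[2],"slope deg",np.degrees(k[:2]))
E
```

```text
time_s: 17.3
tcp_pos: [0.4914, -0.1335, 0.1614]
eef_rot: [180.0, -0.0, 13.9]
contact_force: [-0.0, 0.7, 0.3]
gripper_width: 0.0875
gripper_force: 0.0
time_s: 17.8
tcp_pos: [0.4559, -0.1423, 0.2387]
eef_rot: [-180.0, 0.0, 13.9]
contact_force: [0.6, -0.2, -1.8]
gripper_width: 0.0877
gripper_force: 0.0
[ 0.45587869 -0.14233359  0.23871921] [-1.79970744e+02  4.88238494e-02  1.38927886e+01]
4073 (array([ 490.9, -132.8]), array([68.6, 69. ]), 14.0) z 0.06033815281404695 slope deg [-0.14905838 -0.13086741]
```

View pics/blk.png

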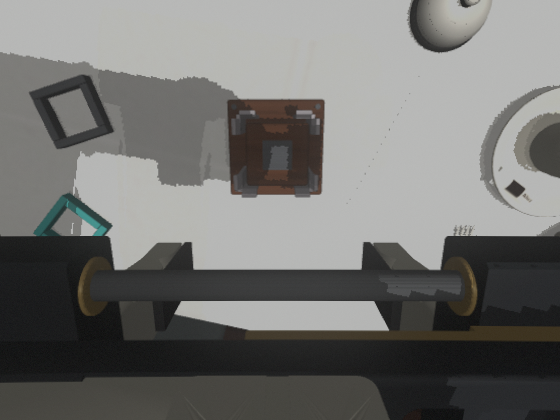

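The block is seated square between the posts at (277,150), level with its top at 60 mm. Next is the steel frame at (72,112), not the turquoise one at (72,215).

```bash
python3 -m handwheel '[[0,0.4,4,0,4],[0,0.8,9,-2,8],[0,1.2,14,-4,12],[0,1.6,19,-7,15],[0,1.9,23,-11,17.5],[0,1.9,24.1,-16,17.5],[0,1.9,24.1,-19,17.5],[0,1.9,24.1,-19,17.5]]'; python3 -m handwheel '[[0,0,0,-2,0],[0,0,0,-3.6,0],[0,0,0,-4.6,0],[0,0,0,-4.6,0],[0.5,0,0,-4.6,0],[0.5,0,0,-4.6,0],[0.5,0,0,-4.6,0],[0.5,0,0,-4.6,0]]' 25;  python3 -m handwheel '[[0.5,0,0,0,0],[0.5,0,0,2,0],[0.5,0,0,6,0],[0.5,0,0,10,0],[0.5,0,0,12,0],[0.5,0,0,12,0]]' 25; python3 - <<'E'
from h import *
s=get_state();print(s["tcp_pos"],s["eef_rot"])
p,P=cloud("wrist"); save(p,"pics/holdf.png"); p,P=cloud("top"); save(cv2.resize(p[150:330,180:420],(800,600),interpolation=cv2.INTER_CUBIC),"pics/holdft.png")
E
```

```text
time_s: 18.85
tcp_pos: [0.473, 0.0975, 0.0464]
eef_rot: [180.0, 0.4, 31.4]
contact_force: [-0.0, -0.9, 0.7]
gripper_width: 0.0876
gripper_force: 0.0
time_s: 19.85
tcp_pos: [0.4754, 0.0987, 0.004]
eef_rot: [180.0, -0.0, 31.4]
contact_force: [-1.0, -0.1, 4.7]
gripper_width: 0.0636
gripper_force: 25.0
time_s: 20.6
tcp_pos: [0.4758, 0.099, 0.1248]
eef_rot: [-180.0, -0.2, 31.4]
contact_force: [-0.2, -0.2, -2.4]
gripper_width: 0.0637
gripper_force: 25.0
[0.4758444  0.09902728 0.1247932 ] [-179.98907072   -0.18039094   31.40954327]
```

View pics/holdf.png

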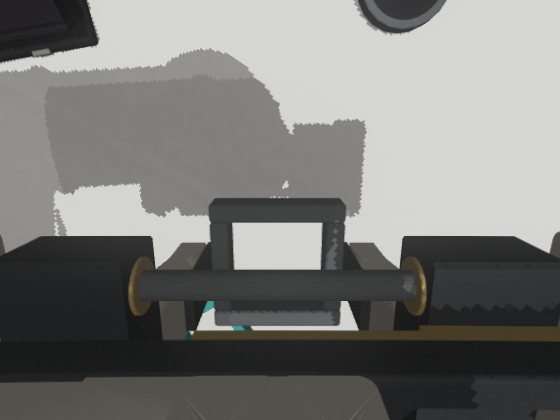

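The frame is held square and level, centred at (278,260).

```bash
python3 -m handwheel '[[0.5,0.3,-4,0,-3],[0.5,0.6,-8,0,-6],[0.5,0.9,-13,0,-9],[0.5,1.2,-18,0,-13],[0.5,1.5,-22,0,-16],[0.5,1.6,-23.2,0,-17.4],[0.5,1.6,-23.2,-2,-17.4],[0.5,1.6,-23.2,-2,-17.4]]'; python3 -m handwheel '[[0.5,0,0,0,0],[0.5,0,0,-0.8,0],[0.5,0,0,-1.6,0],[0.5,0,0,-2.4,0],[0.5,0,0,-3.2,0],[0.5,0,0,-3.7,0],[0.5,0,0,-3.7,0]]'; python3 -m handwheel '[[0.5,0,0,-0.2,0],[0.5,0,0,-0.4,0],[0.5,0,0,-0.4,0]]'
```

```text
time_s: 21.7
tcp_pos: [0.4893, -0.1334, 0.1014]
eef_rot: [-179.9, 0.3, 14.0]
contact_force: [-0.3, 0.4, -2.0]
gripper_width: 0.0642
gripper_force: 25.0
time_s: 22.58
tcp_pos: [0.4909, -0.1335, 0.0661]
eef_rot: [-180.0, 0.1, 14.0]
contact_force: [0.6, -0.5, -1.6]
gripper_width: 0.0639
gripper_force: 25.0
time_s: 22.95
tcp_pos: [0.4915, -0.1335, 0.064]
eef_rot: [180.0, -0.1, 14.0]
contact_force: [-4.3, 2.0, 12.8]
gripper_width: 0.0638
gripper_force: 25.0
```

Seated at 64 mm as expected. I'll release, back off and check.

```bash
python3 -m handwheel '[[0.5,0,0,0.1,0],[0,0,0,0.1,0],[0,0,0,0.1,0],[0,0,0,0.1,0],[0,0,0,3,0],[0,0,0,8,0],[0,-2,-0.5,14,0],[0,-3.5,-0.9,17,0]]'; python3 -m handwheel '[[0,0,0,0,0],[0,0,0,0,0],[0,0,0,0,0]]'; python3 - <<'E'
from h import *
s=get_state();print(s["tcp_pos"],s["eef_rot"])
p,P=cloud("wrist"); save(p,"pics/frm.png"); c=np.array([.4908,-.1328])
G=P[np.isfinite(P[...,0])]; S=G[np.hypot(G[:,0]-c[0],G[:,1]-c[1])<.055]; 
T=S[(S[:,2]>.070)&(S[:,2]<.082)]
a=np.radians(14);u=(T[:,:2]-c)@np.array([[np.cos(a),-np.sin(a)],[np.sin(a),np.cos(a)]]); 
T=T[((abs(u)<.034).all(1))&((abs(u)<.018).any(1))];u=(T[:,:2]-c)@np.array([[np.cos(a),-np.sin(a)],[np.sin(a),np.cos(a)]])
A=np.c_[T[:,:2]-c,np.ones(len(T))];k=np.linalg.lstsq(A,T[:,2],rcond=None)[0]
print(len(T),"ext",u.min(0),u.max(0),"z",k[2],"slope deg",np.degrees(k[:2]))
G=G[np.hypot(G[:,0]-.665,G[:,1]-.107)<.06]; print("disc w",len(G))
p,P=cloud("top");G=P[np.isfinite(P[...,0])];D=G[np.hypot(G[:,0]-.664,G[:,1]-.107)<.05];D=D[D[:,2]>.01];print(cv2.minEnclosingCircle((D[:,:2]*1000).astype(np.float32)),len(D))
E
```

```text
time_s: 23.95
tcp_pos: [0.4566, -0.1427, 0.2356]
eef_rot: [179.9, -0.2, 14.0]
contact_force: [-0.9, -0.3, 0.8]
gripper_width: 0.0876
gripper_force: 0.0
time_s: 24.32
tcp_pos: [0.4558, -0.1424, 0.2313]
eef_rot: [-180.0, 0.1, 14.0]
contact_force: [0.1, 0.1, 0.1]
gripper_width: 0.0878
gripper_force: 0.0
[ 0.45583113 -0.1423746   0.23130288] [-1.79971054e+02  1.28953334e-01  1.40065849e+01]
1522 ext [-0.03169266 -0.03394931] [0.03149537 0.03111357] z 0.0761785938252865 slope deg [ 0.19215248 -0.08584388]
disc w 0
((665.361328125, 107.67383575439453), 33.36396408081055) 569
```

View pics/frm.png

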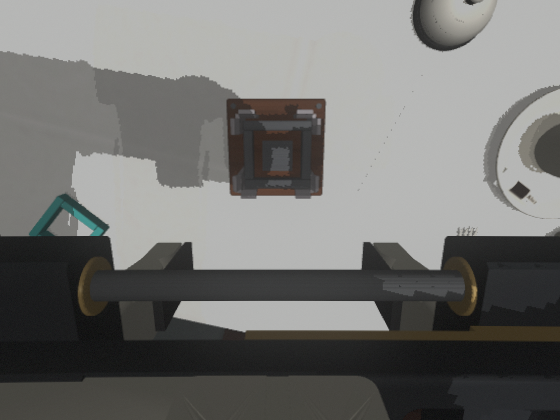

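The frame lies flat on the block at (277,152), top at 76 mm. For the disc I'll turn the gripper half round, so that the wrist camera faces away from the pepper mill.

```bash
python3 -m handwheel '[[0,1,1,0,-10],[0,2,2,0,-20],[0,3,3,0,-30],[0,4,4,0,-40],[0,6,6,0,-50],[0,8,8,0,-60],[0,9,10,0,-70],[0,10,12,0,-80]]'; python3 -m handwheel '[[0,1,1,0,-10],[0,2,2,0,-20],[0,3,4,0,-30],[0,4,6,0,-40],[0,6,8,0,-50],[0,8,10,0,-60],[0,9,11.5,0,-70],[0,10,12.5,0,-80]]'; python3 -m handwheel '[[0,0.5,0.2,0,-10],[0,0.9,0.45,0,-20],[0,0.9,0.45,0,-20],[0,0.9,0.45,0,-20]]'; python3 - <<'E'
from h import *
s=get_state();print(s["joints"])
p,P=cloud("wrist"); save(p,"pics/d.png"); G=P[np.isfinite(P[...,0])];D=G[np.hypot(G[:,0]-.664,G[:,1]-.107)<.06];D=D[(D[:,2]>.012)&(D[:,2]<.03)];print(len(D),len(D) and (cv2.minEnclosingCircle((D[:,:2]*1000).astype(np.float32)),np.median(D[:,2])))
p,P=cloud("scene"); o=finder.cut_out("scene","pepper_mill")
for q in o: X=P[q["region"]];print(q["p"],np.nanpercentile(X,[2,98],axis=0).round(3).tolist())
E
```

```text
time_s: 25.42
tcp_pos: [0.5565, -0.0217, 0.2315]
eef_rot: [179.9, 0.0, -66.3]
contact_force: [-0.1, -0.4, -0.7]
gripper_width: 0.0874
gripper_force: 0.0
time_s: 26.42
tcp_pos: [0.6565, 0.1033, 0.231]
eef_rot: [180.0, -0.1, -146.3]
contact_force: [-0.5, -0.2, 0.3]
gripper_width: 0.0878
gripper_force: 0.0
time_s: 26.92
tcp_pos: [0.665, 0.107, 0.2319]
eef_rot: [-180.0, -0.1, -165.8]
contact_force: [-1.0, 0.3, -0.4]
gripper_width: 0.0876
gripper_force: 0.0
[ 2.56820261e+01  2.02816420e+01  9.90823087e-01 -3.56351055e-03
 -7.07699409e+01 -1.01453769e+02]
2521 (((664.3143920898438, 107.88742065429688), 32.81528854370117), np.float64(0.019526796982407613))
0.64 [[0.735, 0.079, 0.012], [0.774, 0.115, 0.165]]
0.46 [[0.433, -0.19, 0.005], [0.55, -0.088, 0.08]]
```

```bash
python3 -m handwheel '[[0,-0.05,0.05,-4,0],[0,-0.05,0.05,-9,0],[0,-0.05,0.05,-14,0],[0,-0.05,0.05,-18,0],[0,-0.05,0.05,-20,0],[0,-0.05,0.05,-21.5,0],[0,-0.05,0.05,-22.5,0],[0,-0.05,0.05,-22.5,0]]'; python3 -m handwheel '[[0,0,0,0,0],[0.5,0,0,0,0],[0.5,0,0,0,0],[0.5,0,0,0,0],[0.5,0,0,0,0],[0.5,0,0,0,0]]' 25;  python3 -m handwheel '[[0.5,0,0,1,0],[0.5,0,0,4,0],[0.5,0,0,8,0],[0.5,0,0,13,0],[0.5,0,0,15,0],[0.5,0,0,15,0]]' 25; python3 - <<'E'
from h import *
s=get_state();print(s["tcp_pos"],s["eef_rot"])
p,P=cloud("wrist"); save(p,"pics/hd.png")
E
```

```text
time_s: 28.08
tcp_pos: [0.6646, 0.1075, 0.0074]
eef_rot: [-180.0, -0.0, -166.0]
contact_force: [0.2, -0.3, -0.8]
gripper_width: 0.0876
gripper_force: 0.0
time_s: 28.82
tcp_pos: [0.6648, 0.1077, 0.0079]
eef_rot: [180.0, 0.0, -166.0]
contact_force: [-1.7, 1.0, 4.1]
gripper_width: 0.0656
gripper_force: 25.0
time_s: 29.58
tcp_pos: [0.6655, 0.1078, 0.1597]
eef_rot: [180.0, 0.2, -166.0]
contact_force: [-0.2, 0.3, -3.0]
gripper_width: 0.065
gripper_force: 25.0
[0.66548303 0.10781449 0.1597288 ] [ 179.96416204    0.20518844 -165.99501816]
```

View pics/hd.png

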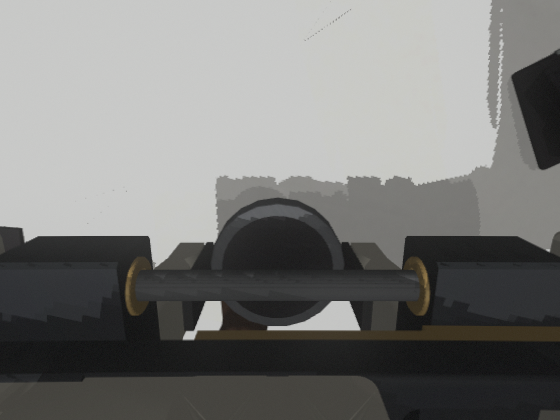

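The disc is held between the fingers, centred at (278,262). I'll check that it is level and centred.

```bash
cat > lvl.py <<'E'
from h import *
s=get_state();t=np.array(s["tcp_pos"]);print(t,s["gripper_width"])
p,P=cloud("wrist");X=P[finder.cut_out("wrist","warming_disc")[0]["region"]];X=X[np.isfinite(X[:,0])]-t
T=X[(abs(X[:,2]-.012)<.007)&(np.hypot(X[:,0],X[:,1])<.045)]
for _ in range(4):
    A=np.c_[T[:,:2],np.ones(len(T))];k=np.linalg.lstsq(A,T[:,2],rcond=None)[0];e=T[:,2]-A@k;T=T[abs(e)<.0025]
print(len(T),"z",k[2],"slope",np.degrees(k[:2]),"circle",cv2.minEnclosingCircle((T[:,:2]*1000).astype(np.float32)))
E
python3 lvl.py
```

```text
[0.66448419 0.10757599 0.15772669] 0.06518917437107456
9055 z 0.011464121136228286 slope [ 0.1136974  -0.08337712] circle ((-0.39448463916778564, -0.7381374835968018), 32.99765396118164)
```

```bash
python3 -m handwheel '[[0.5,-2,-3,0,0],[0.5,-5,-7,0,0],[0.5,-8,-11,0,0],[0.5,-11,-15,0,0],[0.5,-14,-19.3,0,0],[0.5,-16.5,-22.8,0,0],[0.5,-17.3,-24,0,0],[0.5,-17.3,-24,-2,0]]'; python3 -m handwheel '[[0.5,0,0,-1.5,0],[0.5,0,0,-3.5,0],[0.5,0,0,-4.5,0],[0.5,0,0,-4.5,0],[0.5,0,0,-5,0],[0.5,0,0,-5.5,0],[0.5,0,0,-5.7,0],[0.5,0,0,-5.7,0]]'; python3 -m handwheel '[[0.5,0,0,-0.2,0],[0.5,0,0,-0.4,0],[0.5,0,0,-0.4,0]]'
```

```text
time_s: 30.72
tcp_pos: [0.4918, -0.1333, 0.1378]
eef_rot: [-180.0, 0.1, -166.1]
contact_force: [0.6, 0.4, -2.5]
gripper_width: 0.0651
gripper_force: 25.0
time_s: 31.72
tcp_pos: [0.4916, -0.1325, 0.0806]
eef_rot: [180.0, -0.0, -166.0]
contact_force: [0.1, 0.1, -0.8]
gripper_width: 0.0654
gripper_force: 25.0
time_s: 32.1
tcp_pos: [0.4921, -0.1325, 0.0787]
eef_rot: [-180.0, 0.1, -166.0]
contact_force: [-7.6, 3.1, 20.7]
gripper_width: 0.0653
gripper_force: 25.0
```

```bash
python3 -m handwheel '[[0.5,0,0,0.15,0],[0,0,0,0.15,0],[0,0,0,0.15,0],[0,0,0,0.15,0],[0,0,0,3,0],[0,0,0,8,0],[0,2.4,0.6,12,0],[0,3.5,0.9,15,0]]'; python3 -m handwheel '[[0,0,0,0,0],[0,0,0,0,0],[0,0,0,0,0]]'; python3 - <<'E'
from h import *
p,P=cloud("wrist");s=get_state();c=np.array([.4908,-.1328])
G=P[np.isfinite(P[...,0])];S=G[(np.hypot(G[:,0]-c[0],G[:,1]-c[1])<.045)&(abs(G[:,2]-.09)<.006)]
A=np.c_[S[:,:2]-c,np.ones(len(S))];k=np.linalg.lstsq(A,S[:,2],rcond=None)[0]
print(s["tcp_pos"],len(S),"z",k[2],"slope",np.degrees(k[:2]),cv2.minEnclosingCircle((S[:,:2]*1000).astype(np.float32)))
a,_=cloud("scene")
b=np.hstack([cv2.resize(a[210:330,240:360],(400,400)),cv2.resize(p[40:240,180:380],(400,400))]);save(b,"pics/fin.png")
P=cloud("scene")[1]
for q in ["salt_mill","pepper_mill","service_bell"]:
    X=P[finder.cut_out("scene",q)[0]["region"]];print(q,np.nanmedian(X,axis=0).round(3))
E
```

```text
time_s: 33.1
tcp_pos: [0.5279, -0.1233, 0.2286]
eef_rot: [-180.0, 0.1, -166.0]
contact_force: [-0.3, 0.0, -0.4]
gripper_width: 0.0875
gripper_force: 0.0
time_s: 33.48
tcp_pos: [0.5258, -0.1235, 0.2254]
eef_rot: [180.0, -0.1, -166.0]
contact_force: [-0.5, -0.1, 1.0]
gripper_width: 0.0876
gripper_force: 0.0
[ 0.5259393  -0.12356296  0.22556889] 4228 z 0.09051584787953054 slope [ 0.00304862 -0.01842742] ((491.74554443359375, -133.2882080078125), 33.07243347167969)
salt_mill [ 0.769 -0.049  0.116]Traceback (most recent call last):
  File "<stdin>", line 10, in <module>
IndexError: list index out of range
```

View pics/fin.png

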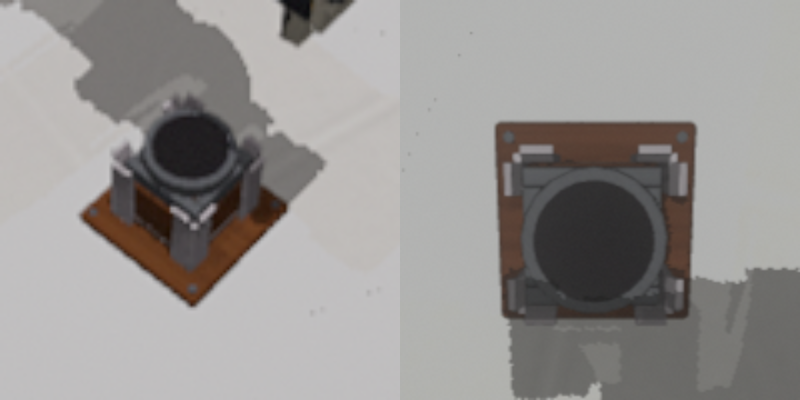

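The disc lies level with its top at 90 mm and centred (595,240), so its boss is down in the frame. The parts are stacked square between the posts and the gripper is clear.

```bash
python3 -c "
from plant import r
print(r.close_job())"
```

```text
the job is handed in; nothing more can be done
None
```

The cup warmer is assembled and handed in at about 34 s: block, frame and disc were each lowered into the stand in order, and the last images show them square and level. I made no contact with the mills or bell that I could see, though my final position check covered only the salt mill, because the finder returned nothing for the pepper mill and the script stopped before the bell.

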